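# Set the camera square and hold the test lamp over its lens

### The job

Get the security camera ready for a lens test shot: first turn the black wing knob on the jig until the turntable's pointer is in line with the mark on the base plate, leaving the flat test lamp on its mat meanwhile and never pushing the camera itself. Then take the lamp by its grip, lift it over the red divider, and hold it level over the camera, about 1 cm above the lens, centred on it with the lamp's long side along the camera's long side, never letting the lamp touch any part of the jig or anything touch the divider. Finish still holding the lamp there in the air; do not set it down, and leave the carton, mouse and screwdriver where they are.

Things in the scene. Friction and masses are not known exactly. Their poses are not given: they have to be found in the camera images.
- jig: Fixed aluminium camera jig; origin on the table under the turntable's axis, z up. Base plate 12 mm thick from x = -160 to +125, y = -80 to +80 mm. The mark is a black line 26 x 3 mm on the plate along +x, 95 to 121 mm from the axis. The knob's axis is at (-125, 0), on the robot's side. Yaw varies up to 0.25 rad; jig and mat may be on either side of the divider.
- camera: Turning part of the jig: round steel turntable (132 mm across, top 26 mm up) with the white box camera fixed on it, lens up: 84 (x) x 56 (y) mm, body up to 84 mm, lens barrel up to 96 mm. Origin on the axis at table height, x along the long side and the black pointer (tip 91 mm from the axis). In line when x is along the jig's x; starts 0.2 to 0.6 rad counterclockwise. Driven by the knob.
- knob (a joint): Black wing knob's angle, rad, positive counterclockwise from above. The camera turns the same way by a quarter of it and stays where left. 0 = pointer on the mark and the wing's length along the jig's x. Starts 0.8 to 2.4, so it must be turned clockwise; light friction (0.03 N m), range +-3.
- knob_grip (a point): Point on the knob's vertical axis at grip height, 56 mm above the table. Its x runs along the wing and turns with it. The wing is a bar 44 mm long (x), 16 mm thick (y), from 40 to 68 mm above the table; beneath it a shaft 14 mm across and a round foot 36 mm across whose top is 28 mm above the table.
- lens_top (a point): Centre of the top of the black lens barrel (46 mm across), the highest point of the camera, on the turning axis 96 mm above the table. Axes as the camera.
- lamp_grip (a point): Loose flat test lamp, 0.15 to 0.31 kg, face down on its mat: white panel 120 (x) x 80 (y) x 14 mm with low fins up to 17 mm, and above it a grey grip bar 60 mm long (x), 22 mm thick (y), from 28 to 64 mm above the lamp's face. This point is the middle of the grip bar, 46 mm above the face. x along the long side, z up.
- lamp_face (a point): Centre of the lamp's flat lower face, 46 mm below lamp_grip. Axes as lamp_grip.
- mat: Fixed black rubber mat 160 x 140 x 4 mm on which the lamp starts, within about 20 mm of its centre. Origin under its centre at table height.
- divider: Fixed red upright divider panel, 300 mm long (x), 10 mm thick (y), top edge 110 mm above the table, with two low feet 70 mm wide. Runs roughly ahead from the robot between the jig and the mat. Origin at table height under its middle.
- carton: Loose bystander: closed cardboard carton 100 x 70 x 55 mm beyond the far end of the divider. Origin at the centre of its underside.
- mouse: Loose bystander: black computer mouse 95 x 58 mm, 28 mm high, on the robot's side of the mat. Origin at the centre of its underside.
- screwdriver: Loose bystander: screwdriver 160 mm long, lying beyond the far edge of the mat. Origin near its middle, x along it.
Not all that is in view belongs to the job. Leave any blue or orange look-alike of the part that bears lamp_grip alone.

How it is judged:
By the outcome, as a careful person would: the job done as asked, in the order asked, and still so for the second after the job is handed in, while the arm keeps its last pose, push and grip.
It also fails if it takes over 67 s, if anything falls off the work surface, if the arm or the gripper's body presses on something with over 40 N, if the wrist force passes 120 N, or if a joint passes its speed limit or range.

### The arm

A 7-joint arm with a two-finger parallel gripper is mounted at the origin on the work surface. World frame = base frame: x ahead of the robot, y to its left, z up, the work surface at z = 0. Lengths are in m, angles in rad, forces in N, time in s.
With the tool pointing down it reaches from about 0.425 to 0.925 m from the base axis. Payload 6.8 kg.
Tool frame: the origin (TCP) lies at the very end of the fingers, on their centre line; the grasp point (between the pads) lies 19 mm behind it (bot.grip_depth is the distance from the TCP to the grasp point, in m); z points along the fingers, y is the direction in which the jaws open and shut (so a half turn about z gives the same grasp; the last joint's range is limited). The gripper opens to 85 mm and grips with 20 to 120 N. Pads are 22 mm wide; open, the fingers measure 114 mm over their backs; the gripper's body (76 mm by 85 mm) begins 54 mm behind the grasp point. The pads swing forward as they close: fully open they stand 13 mm farther back than shut.
Start: joints at [-1.35, 0.477, 0.022, 1.555, -0.011, 1.109, -0.083], TCP at [0.218, 0.639, 0.231] pointing down, gripper open.
Joint ranges: [-2.96, 2.96], [-0.34, 2.1], [-1.41, 1.46], [0.24, 2.44], [-1.37, 4.51], [0.17, 1.92], [-2.96, 2.96]. Speed limits (rad/s): [2.39, 2.39, 3.14, 3.14, 3.14, 3.14, 3.14].

### API

Orientations are given as a unit quaternion [w, x, y, z].
In Python, from station import bot gives the robot as it stands.
- The arm moves only by the tool step_arm, never from a script. Its argument "increments" is a list of rows, each a list of 7 numbers: the shift along the world's x, y, z in m, then the turn, a rotation vector about the world's x, y, z in degrees, then the gripper command: -1 is fully open, 1 is shut, values between are in proportion. In form: [[dx, dy, dz, rx, ry, rz, fingers], ...]. A call has 1 to 10 rows; each row is the pose to reach, as a shift and turn from the pose commanded when the call began; what a row does not reach only later rows make up. A row lasts 1/12 s, in which the tool goes at most 41.7 mm and 7.16 degrees, less where a joint would pass 70% of its speed; a pose out of reach is approached as far as the arm can. A call with a gripper value outside its range is refused whole. The fingers move at their own pace and stop on an object; "force" is the grip in N (left out, the last holds). Time passes only in rows, so rows that repeat a pose let the fingers close. It gives the time, the measured TCP pose, the force and the opening at its end, in the units of the state.
- bot.get_obs(): the state, without advancing time (a new reading comes with each control period).
- bot.read_camera(name): name is "side" or "top" or "wrist"; returns a dict with "color" (420x560x3 uint8, red, green, blue), "intrinsics" (3x3 intrinsics, pixels), "D" ([k1, k2, p1, p2, k3] as OpenCV has them; the pictures are not rectified), "extrinsics" (4x4, takes a point from camera to world coordinates). Camera axes: x right, y up, looking along -z (the intrinsics and any distortion apply to the point x, -y, -z); pixel columns grow to the right and rows downward; lengths in m; the calibration is good to about 2 mm. A picture is of the moment at which its call begins. There is no depth.
- bot.hand_in(): hands the job in, once; it reports no verdict.
Trained networks look in the newest picture that a camera, given by its name, has taken for a name from the list of things; names that differ only in an ending like _2 or _b are one class to them, and where a whole thing is asked for, a point or a joint stands for the part that bears it (a point fixed in the world has none). Each returns a list of dicts, best first, with "conf" (0 to 1); they miss things now and then, are a little off and sometimes report something else, mostly with a low value. They report only what shows in the picture. A call takes as long as a camera call. They do not tell look-alikes from the thing itself.
- bot.recognise(thing, camera): "location" ([column, row] as shares, 0 to 1, of the picture: columns of its width, rows of its height, amid what is visible of it).
- bot.place_of(thing, camera): "location" ([column, row] as shares, 0 to 1, of the picture: columns of its width, rows of its height: a listed point, or the origin of a listed thing).
The state is a dict: "t": time; "q": joint angles; "joint_vel": joint speeds; "joint_torque": joint torques, N m; "eef_pos": TCP position; "tool_rot": TCP orientation; "contact_force": force on the tool from outside, world axes, zero at the start; "torque": the same for the moment, N m; "gripper_width": opening from 0.0 (shut) to 1.0 (fully open).
Only numpy, scipy, OpenCV 4.12 (cv2) and the standard library are available. Lean on these libraries where they do the work, as an engineer would, in place of code of your own. Each camera call takes 0.05 s, during which the arm holds its last target.

## Working session

There is one attempt and no reset: what is moved stays moved. The work goes in short steps, Python scripts to look and compute and a tool call to move; the robot and the scene stay as the last step left them, time stands still between calls to the robot, and variables do not carry over. Pictures are saved under pics/ and viewed, and the job is handed in when it is done.

Besides the shell and the picture viewer there is one more tool, called after "Request:" in YAML: its name, and indented under it one key for each argument. step_arm: Moves the arm, as the interface text tells. Its arguments: {"type":"object","properties":{"increments":{"type":"array","items":{"type":"array","items":{"type":"number"}}},"force":{"type":"number"}},"required":["increments"]}

```bash
ls; mkdir -p pics; cat > h.py <<'E'
import numpy as np,cv2
from station import bot
def snap(n,fn=None):
    r=bot.read_camera(n)
    if fn: cv2.imwrite('pics/'+fn,cv2.cvtColor(r['color'],cv2.COLOR_RGB2BGR))
    return r
def ray(r,uv):
    p=cv2.undistortPoints(np.array([[uv]],float),np.array(r['intrinsics'],float),np.array(r['D'],float))[0,0]
    E=np.array(r['extrinsics']); d=E[:3,:3]@np.array([p[0],-p[1],-1.0]); return E[:3,3],d
def at_z(r,uv,z):
    o,d=ray(r,uv); return o+d*(z-o[2])/d[2]
def proj(r,P):
    E=np.array(r['extrinsics']); c=(np.atleast_2d(P)-E[:3,3])@E[:3,:3]; c=c*[1,-1,-1]
    return cv2.projectPoints(c,np.zeros(3),np.zeros(3),np.array(r['intrinsics'],float),np.array(r['D'],float))[0][:,0]
E
python3 - <<'E'
from h import *
print(bot.get_obs())
for c in ['top','side','wrist']:
    r=snap(c,c+'0.png'); print(c,np.round(np.array(r['extrinsics']),3).tolist(),r['D'],r['intrinsics'])
    for t in ['jig','camera','knob','knob_grip','lens_top','lamp_grip','lamp_face','mat','divider','carton','mouse','screwdriver']:
        print(t,[(np.round(np.array(d['location'])*[560,420],1).tolist(),round(d['conf'],2)) for d in bot.place_of(t,c)[:3]])
E
```

```text
pics
{'t': 0.0, 'q': array([-1.35010631,  0.47786057,  0.02233559,  1.55647144, -0.01150564,
        1.10929791, -0.08309535]), 'joint_vel': array([-0.00099665, -0.00157983,  0.00081786,  0.00079344,  0.00093908,
       -0.00030086, -0.00123793]), 'joint_torque': array([ 2.82457449e-04, -5.96456838e+01,  1.60749838e+00, -2.81199753e+01,
        1.23120222e-02,  9.32687894e-03, -1.47738871e-05]), 'eef_pos': array([0.21777182, 0.6382647 , 0.23027666]), 'tool_rot': array([-8.80306533e-05,  1.63642029e-01,  9.86519323e-01, -9.50511606e-04]), 'contact_force': array([-0.02533181,  0.32074024, -0.43821638]), 'torque': array([-0.01081952, -0.00023749, -0.02402725]), 'gripper_width': 1.0025469394760926}
top [[0.001, 0.998, -0.066, 0.513], [-1.0, 0.002, 0.014, -0.048], [0.014, 0.066, 0.998, 0.944], [0.0, 0.0, 0.0, 1.0]] [-0.06339598  0.          0.          0.          0.        ] [[390.98472726   0.         282.47899787]
 [  0.         390.98472726 209.93192448]
 [  0.           0.           1.        ]]
jig [([167.0, 206.5], 0.61)]
camera [([169.6, 209.1], 0.63), ([336.9, 203.1], 0.35)]Traceback (most recent call last):
  File "<stdin>", line 6, in <module>
ValueError: it knows: camera, carton, divider, jig, knob_grip, lamp_face, lamp_grip, lens_top, mat, mouse, screwdriver
```

```bash
python3 - <<'E'
from h import *
for c in ['top','side','wrist']:
    r=snap(c,c+'0.png'); print(c,np.round(np.array(r['extrinsics']),3).tolist())
    for t,z in dict(jig=0,camera=0,knob_grip=.056,lens_top=.096,lamp_grip=.05,lamp_face=.004,mat=0,divider=0,carton=0,mouse=0,screwdriver=0).items():
        print(t,[(np.round(np.array(d['location'])*[560,420],1).tolist(),round(d['conf'],2),at_z(r,np.array(d['location'])*[560,420],z).round(3)[:2].tolist()) for d in bot.place_of(t,c)[:3]])
E
```

```text
top [[0.001, 0.998, -0.066, 0.513], [-1.0, 0.002, 0.014, -0.048], [0.014, 0.066, 0.998, 0.944], [0.0, 0.0, 0.0, 1.0]]
jig [([165.2, 208.7], 0.65, [0.579, 0.223]), ([337.7, 203.1], 0.58, [0.593, -0.196])]
camera [([165.9, 210.5], 0.68, [0.574, 0.221])]
knob_grip [([154.3, 261.4], 0.6, [0.455, 0.229]), ([163.9, 209.0], 0.18, [0.574, 0.21])]
lens_top [([153.9, 206.1], 0.95, [0.578, 0.22]), ([154.0, 265.1], 0.52, [0.45, 0.217]), ([323.1, 158.4], 0.37, [0.684, -0.149])]
lamp_grip [([407.9, 274.1], 0.95, [0.426, -0.349]), ([338.2, 204.2], 0.87, [0.586, -0.189]), ([422.2, 194.0], 0.74, [0.611, -0.386])]
lamp_face [([404.5, 270.9], 0.94, [0.429, -0.356]), ([336.9, 203.4], 0.85, [0.592, -0.193]), ([412.7, 193.8], 0.7, [0.616, -0.38])]
mat []
divider [([261.4, 243.8], 0.58, [0.494, -0.011])]
carton [([266.5, 132.8], 0.6, [0.766, -0.022]), ([168.4, 205.8], 0.28, [0.586, 0.215])]
mouse [([344.4, 275.8], 0.61, [0.418, -0.211])]
screwdriver [([319.3, 158.4], 0.8, [0.703, -0.152]), ([167.7, 209.7], 0.49, [0.576, 0.217]), ([155.0, 263.2], 0.26, [0.447, 0.245])]
side [[0.986, 0.141, -0.092, 0.484], [
[... 365 characters left out ...]
]), ([232.8, 348.8], 0.57, [0.432, -0.356])]
lamp_face [([330.0, 355.2], 0.95, [0.62, -0.384]), ([300.5, 272.5], 0.72, [0.598, -0.183]), ([232.8, 359.5], 0.62, [0.427, -0.359])]
mat [([298.2, 274.4], 0.74, [0.592, -0.185])]
divider [([246.9, 221.1], 0.64, [0.498, -0.017])]
carton [([352.9, 207.0], 0.7, [0.76, -0.021]), ([297.9, 274.4], 0.5, [0.592, -0.185])]
mouse [([219.5, 294.8], 0.77, [0.415, -0.206])]
screwdriver [([347.2, 260.0], 0.81, [0.709, -0.168])]
wrist [[0.322, -0.914, -0.246, 0.155], [0.947, 0.311, 0.083, 0.66], [0.0, -0.26, 0.966, 0.374], [0.0, 0.0, 0.0, 1.0]]
jig []
camera []
knob_grip []
lens_top []
lamp_grip []
lamp_face []
mat []
divider []
carton []
mouse []
screwdriver []
```

View pics/top0.png

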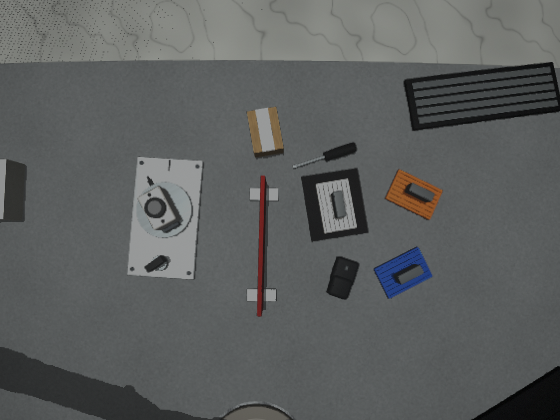

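View pics/side0.png

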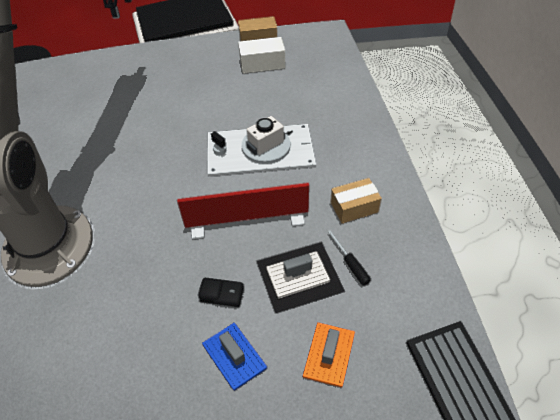

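View pics/wrist0.png

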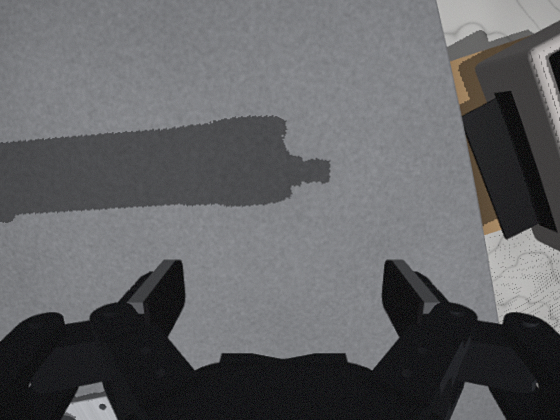

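The white panel at about (338,204) in the top view, on the black mat, is the lamp. The blue one at (404,272) and the orange one at (413,194) are look-alikes. I'll confirm with enlarged crops and measure the jig.

```bash
python3 - <<'E'
from h import *
r=snap('top'); im=cv2.cvtColor(r['color'],cv2.COLOR_RGB2BGR)
a=cv2.resize(im[145:290,115:215],None,fx=4,fy=4,interpolation=cv2.INTER_CUBIC)
b=cv2.resize(im[160:250,295:375],None,fx=4.8,fy=4.8,interpolation=cv2.INTER_CUBIC)
c=np.zeros((580,800,3),np.uint8); c[:,:400]=a; c[:432,410:794]=b[:432,:384]
cv2.imwrite('pics/crop1.png',c)
# plate
hsv=cv2.cvtColor(im,cv2.COLOR_BGR2HSV)
def big(mask,roi):
    m=np.zeros_like(mask); x0,y0,x1,y1=roi; m[y0:y1,x0:x1]=mask[y0:y1,x0:x1]
    cs,_=cv2.findContours(m,cv2.RETR_EXTERNAL,cv2.CHAIN_APPROX_NONE); return max(cs,key=cv2.contourArea)
w=((hsv[...,2]>135)).astype(np.uint8)*255
k=big(w,(115,145,215,290)); R=cv2.minAreaRect(k); print('plate',R)
pts=np.array([at_z(r,p[0]+0.0,0.012)[:2] for p in cv2.convexHull(k)]); R=cv2.minAreaRect((pts*1000).astype(np.float32)); print(R)
k=big(w,(300,165,372,245)); pts=np.array([at_z(r,p[0]+0.0,0.004+.015)[:2] for p in cv2.convexHull(k)]); print('lamp',cv2.minAreaRect((pts*1000).astype(np.float32)))
d=(hsv[...,2]<45).astype(np.uint8)*255
k=big(d,(295,160,375,250)); pts=np.array([at_z(r,p[0]+0.0,0.004)[:2] for p in cv2.convexHull(k)]); print('mat',cv2.minAreaRect((pts*1000).astype(np.float32)))
E
```

```text
plate ((164.41734313964844, 217.5334014892578), (65.3512191772461, 118.54127502441406), 4.573921203613281)
((557.7349853515625, 220.71282958984375), (156.56100463867188, 282.8846130371094), 86.24408721923828)
lamp ((586.017578125, -188.26634216308594), (116.15745544433594, 77.93011474609375), 9.880247116088867)
mat ((590.0353393554688, -186.19265747070312), (158.67361450195312, 139.1975555419922), 8.94776439666748)
```

View pics/crop1.png

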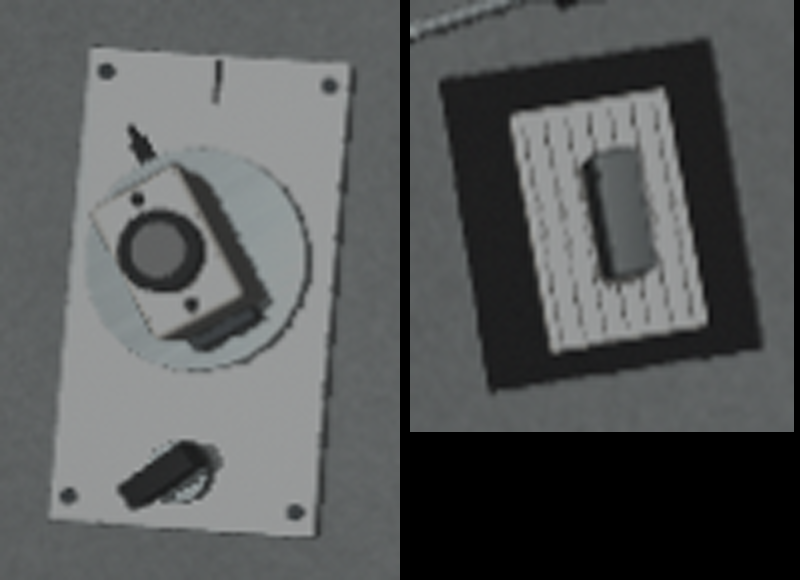

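Confirmed: the white lamp lies on the mat with its grip at crop (620,212). The pointer is about 30° counterclockwise of the mark, and the wing lies at about 118° in the world frame. I'll move above the knob to look with the wrist camera.

Request:
step_arm:
  increments:
    - [0.02,-0.035,0,0,0,-5,-1]
    - [0.04,-0.07,0,0,0,-10,-1]
    - [0.06,-0.105,0,0,0,-15,-1]
    - [0.08,-0.14,0,0,0,-20,-1]
    - [0.1,-0.175,0,0,0,-25,-1]
    - [0.12,-0.21,0,0,0,-30,-1]
    - [0.14,-0.245,0,0,0,-35,-1]
    - [0.16,-0.28,0,0,0,-40,-1]
    - [0.18,-0.315,0,0,0,-43,-1]
    - [0.2,-0.35,0,0,0,-43,-1]

```text
t: 2.83
eef_pos: [0.4186, 0.2872, 0.2316]
tool_rot: [0.0, 0.515, 0.857, 0.0]
contact_force: [0.9, 0.5, 0.0]
gripper_width: 0.998
```

Request:
step_arm:
  increments:
    - [0.015,-0.03,0,0,0,0,-1]
    - [0.032,-0.06,0,0,0,0,-1]
    - [0.032,-0.06,0,0,0,0,-1]
    - [0.032,-0.06,0,0,0,0,-1]

```text
t: 3.17
eef_pos: [0.451, 0.2269, 0.2316]
tool_rot: [0.0, 0.516, 0.857, 0.0]
contact_force: [-0.4, 0.5, -0.5]
gripper_width: 1.001
```

```bash
python3 - <<'E'
from h import *
o=bot.get_obs();print(o['t'],o['eef_pos'],o['tool_rot'],o['q'])
for c in ['wrist','top']:
    r=snap(c,c+'1.png')
    print(np.round(r['extrinsics'],3).tolist())
    for t,z in dict(jig=0,camera=0,knob_grip=.056,lens_top=.096).items():
        print(t,[(np.round(np.array(d['location'])*[560,420],1).tolist(),round(d['conf'],2),at_z(r,np.array(d['location'])*[560,420],z).round(3)[:2].tolist()) for d in bot.place_of(t,c)[:3]])
E
```

```text
3.1667 [0.45098424 0.22690662 0.23163578] [2.08419212e-04 5.15868488e-01 8.56667725e-01 2.62897361e-04] [-0.89300933  0.1966208   0.34895522  1.97465991 -0.08021513  0.98271258
 -0.01898203]
[[0.884, -0.452, -0.122, 0.419], [0.468, 0.853, 0.229, 0.285], [0.001, -0.26, 0.966, 0.374], [0.0, 0.0, 0.0, 1.0]]
jig [([370.0, 233.5], 0.74, [0.571, 0.219]), ([399.4, 267.8], 0.17, [0.628, 0.199])]
camera [([370.2, 233.3], 0.6, [0.572, 0.22])]
knob_grip [([288.3, 195.0], 0.97, [0.457, 0.226])]
lens_top [([400.9, 268.4], 0.79, [0.576, 0.221])]
[[0.001, 0.998, -0.066, 0.513], [-1.0, 0.002, 0.014, -0.048], [0.014, 0.066, 0.998, 0.944], [0.0, 0.0, 0.0, 1.0]]
jig [([164.0, 207.2], 0.63, [0.582, 0.226])]
camera [([167.8, 211.4], 0.9, [0.572, 0.216])]
knob_grip [([157.7, 262.1], 0.57, [0.454, 0.222])]
lens_top [([153.0, 206.2], 0.72, [0.577, 0.222])]
```

View pics/wrist1.png

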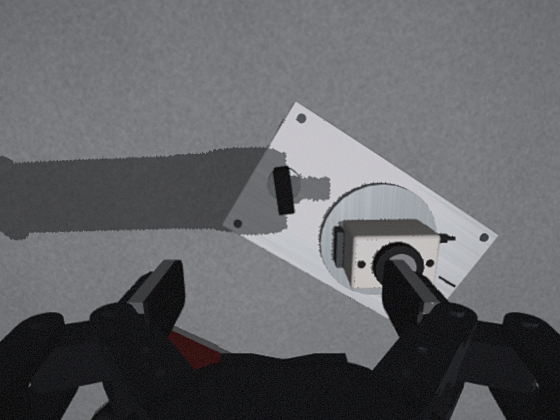

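```bash
python3 - <<'E'
from h import *
im=cv2.imread('pics/wrist1.png')
c=cv2.resize(im[150:235,215:345],None,fx=6,fy=6,interpolation=cv2.INTER_CUBIC)
c=np.clip(c.astype(float)*1.6,0,255).astype(np.uint8);cv2.imwrite('pics/crop2.png',c)
E
```

```text
(no output)
```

View pics/crop2.png

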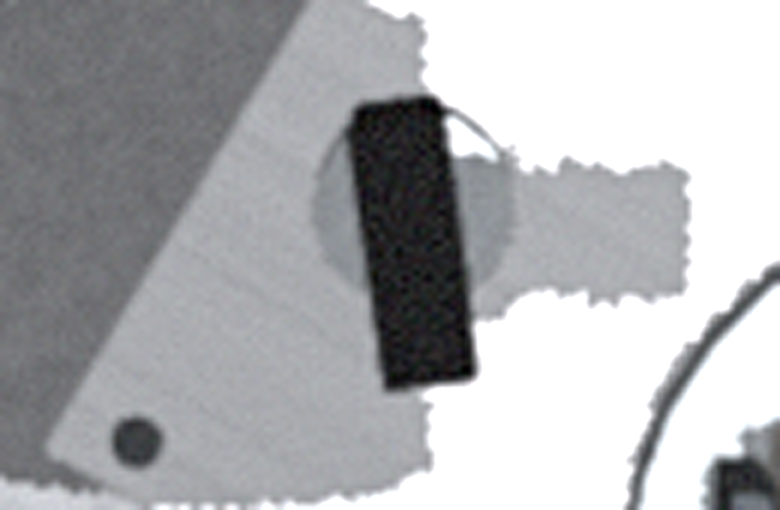

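```bash
python3 - <<'E'
from h import *
r=snap('wrist')
P=np.array([(352,104),(438,97),(474,377),(388,388)])/6+[215,150]-.4
W=np.array([at_z(r,p,.068) for p in P])[:,:2]
print(W.round(4).tolist(),W.mean(0),np.linalg.norm(W[0]-W[1]),np.linalg.norm(W[0]-W[3]))
v=W[0]+W[1]-W[2]-W[3]; print('wing ang',np.degrees(np.arctan2(v[1],v[0])))
im=cv2.cvtColor(r['color'],cv2.COLOR_RGB2BGR)
# plate corners
for uv in [(294.5,102),(497,236),(222,224)]:
    print(uv,at_z(r,uv,.012).round(4))
# mark line
print(at_z(r,(439,276),.012),at_z(r,(455,286),.012))
# plate axes test
c=cv2.resize(im[170:310,310:510],None,fx=4,fy=4,interpolation=cv2.INTER_CUBIC);cv2.imwrite('pics/crop3.png',c)
E
```

```text
[[0.4289, 0.2471], [0.4401, 0.2543], [0.4663, 0.2178], [0.4551, 0.2098]] [0.44760458 0.232238  ] 0.013231861545762304 0.04558083828196964
wing ang 125.41333781748865
(294.5, 102) [0.4188 0.3101 0.012 ]
(497, 236) [0.7007 0.2935 0.012 ]
(222, 224) [0.4099 0.1544 0.012 ]
[0.66846091 0.21843149 0.012     ] [0.6943034  0.21675253 0.012     ]
```

View pics/crop3.png

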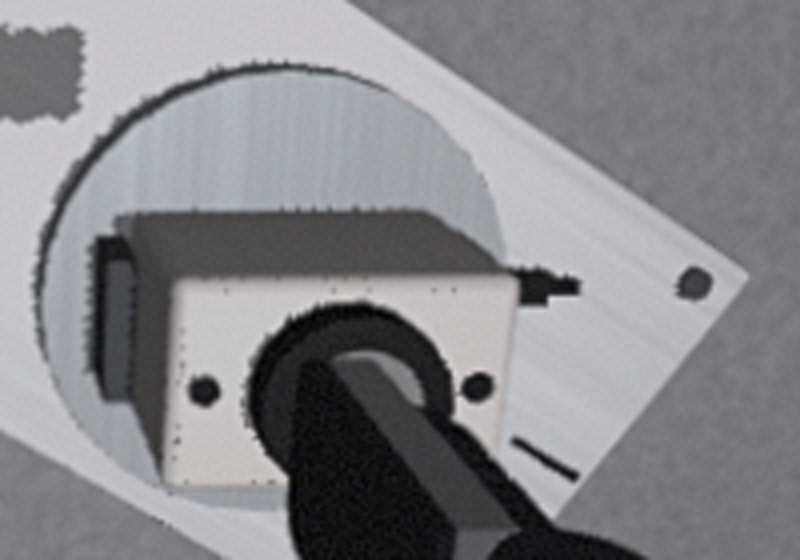

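Request:
step_arm:
  increments:
    - [0,0.001,-0.03,0,0,4,-0.2]
    - [-0.001,0.002,-0.06,0,0,7.5,-0.2]
    - [-0.001,0.002,-0.09,0,0,7.5,-0.2]
    - [-0.001,0.002,-0.1,0,0,7.5,-0.2]
    - [-0.001,0.002,-0.1,0,0,7.5,-0.2]
    - [-0.001,0.002,-0.1,0,0,7.5,-0.2]

```text
t: 4.22
eef_pos: [0.4493, 0.2309, 0.1318]
tool_rot: [0.0, 0.457, 0.89, -0.0]
contact_force: [0.5, 0.3, -0.1]
gripper_width: 0.604
```

```bash
python3 - <<'E'
from h import *
r=snap('wrist','wrist2.png')
print([(np.round(np.array(d['location'])*[560,420],1).tolist(),round(d['conf'],2),at_z(r,np.array(d['location'])*[560,420],.056).round(4)[:2].tolist()) for d in bot.place_of('knob_grip','wrist')])
im=cv2.imread('pics/wrist2.png')
c=cv2.resize(im[90:240,180:380],None,fx=4,fy=4,interpolation=cv2.INTER_CUBIC)
cv2.imwrite('pics/crop4.png',np.clip(c.astype(float)*1.6,0,255).astype(np.uint8))
print(proj(r,[[.45,.229,.056]]))
E
```

```text
[([285.4, 225.4], 0.95, [0.4517, 0.229])]
[[283.39673107 223.98709009]]
```

View pics/crop4.png

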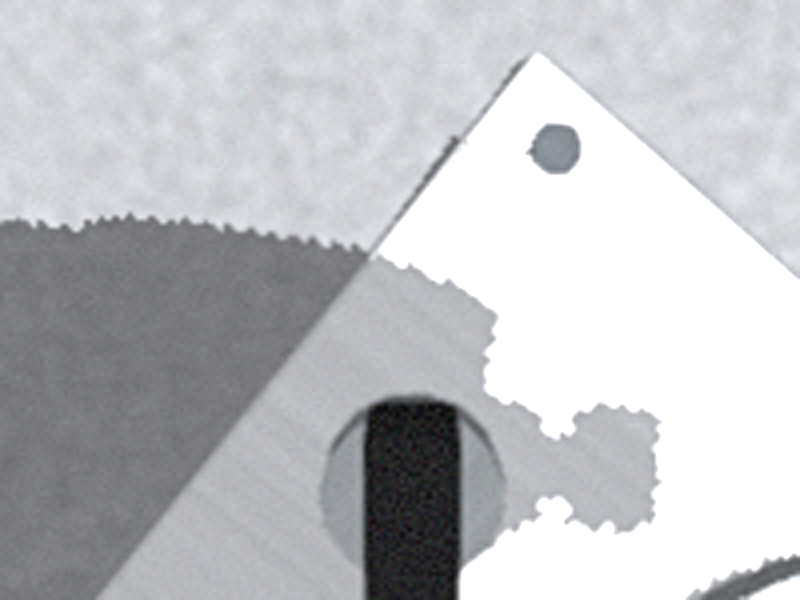

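View pics/wrist2.png

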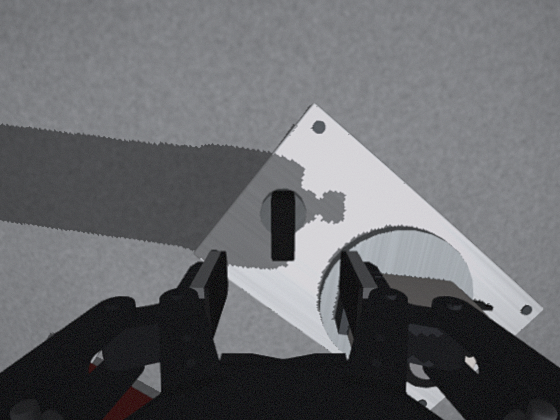

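Request:
step_arm:
  increments:
    - [0.001,-0.001,-0.025,0,0,0,-0.2]
    - [0.001,-0.002,-0.05,0,0,0,-0.2]
    - [0.001,-0.002,-0.075,0,0,0,-0.2]
    - [0.001,-0.002,-0.092,0,0,0,-0.2]
    - [0.001,-0.002,-0.092,0,0,0,-0.2]

```text
t: 4.73
eef_pos: [0.4492, 0.2286, 0.038]
tool_rot: [-0.001, 0.457, 0.89, -0.001]
contact_force: [-1.0, -0.3, 0.1]
gripper_width: 0.6
```

Request:
step_arm:
  increments:
    - [0,0,0,0,0,0,0.2]
    - [0,0,0,0,0,0,0.5]
    - [0,0,0,0,0,0,1]
    - [0,0,0,0,0,0,1]
    - [0,0,0,0,0,0,1]
    - [0,0,0,0,0,0,1]
  force: 25

```text
t: 5.23
eef_pos: [0.4504, 0.2291, 0.0411]
tool_rot: [0.0, 0.457, 0.89, 0.001]
contact_force: [-3.0, -2.5, 7.8]
gripper_width: 0.179
```

Request:
step_arm:
  increments:
    - [0,0,0,0,0,-6,1]
    - [0,0,0,0,0,-12,1]
    - [0,0,0,0,0,-18,1]
    - [0,0,0,0,0,-24,1]
    - [0,0,0,0,0,-30,1]
    - [0,0,0,0,0,-36,1]
    - [0,0,0,0,0,-42,1]
    - [0,0,0,0,0,-48,1]
    - [0,0,0,0,0,-54,1]
    - [0,0,0,0,0,-60,1]

```text
t: 6.07
eef_pos: [0.4522, 0.2292, 0.0412]
tool_rot: [0.0, 0.842, 0.54, 0.002]
contact_force: [3.5, -1.7, 1.0]
gripper_width: 0.184
```

```bash
python3 - <<'E'
from h import *
o=bot.get_obs();print(o['t'],o['eef_pos'],o['contact_force'],o['torque'],o['q'].round(2))
E
```

```text
6.0667 [0.45220625 0.22916583 0.04115766] [ 3.49044598 -1.65638655  0.97356604] [-0.60640213 -0.62336253  0.06012214] [-1.01  0.54  0.53  2.13 -0.48  0.59 -0.56]
```

Request:
step_arm:
  increments:
    - [0,0,0,0,0,-6,1]
    - [0,0,0,0,0,-12,1]
    - [0,0,0,0,0,-18,1]
    - [0,0,0,0,0,-24,1]
    - [0,0,0,0,0,-30,1]
    - [0,0,0,0,0,-36,1]
    - [0,0,0,0,0,-42,1]
    - [0,0,0,0,0,-48,1]
    - [0,0,0,0,0,-54,1]
    - [0,0,0,0,0,-60,1]

```text
t: 6.9
eef_pos: [0.4532, 0.2277, 0.0412]
tool_rot: [0.0, 0.999, 0.046, 0.003]
contact_force: [6.0, -6.6, 0.3]
gripper_width: 0.181
```

Request:
step_arm:
  increments:
    - [0,0,0,0,0,-5,1]
    - [0,0,0,0,0,-9,1]
    - [0,0,0,0,0,-9,1]
    - [0,0,0,0,0,-9,1]

```text
t: 7.23
eef_pos: [0.4532, 0.2274, 0.0412]
tool_rot: [0.0, 1.0, -0.03, 0.003]
contact_force: [5.3, -6.7, 1.7]
gripper_width: 0.185
```

```bash
python3 - <<'E'
from h import *
o=bot.get_obs();print(o['t'],o['eef_pos'],o['tool_rot'],o['contact_force'],o['q'].round(2))
r=snap('wrist','wrist3.png'); r=snap('top','top3.png');im=cv2.imread('pics/top3.png')
cv2.imwrite('pics/crop5.png',cv2.resize(im[145:290,95:225],None,fx=4.1,fy=4.1,interpolation=cv2.INTER_CUBIC))
E
```

```text
7.2333 [0.4532469  0.22735434 0.04118387] [ 1.35335973e-04  9.99536367e-01 -3.02675956e-02  3.30224524e-03] [ 5.33308078 -6.74738629  1.65739806] [-1.23  0.65  0.84  2.14 -0.79  0.69 -1.47]
```

View pics/crop5.png

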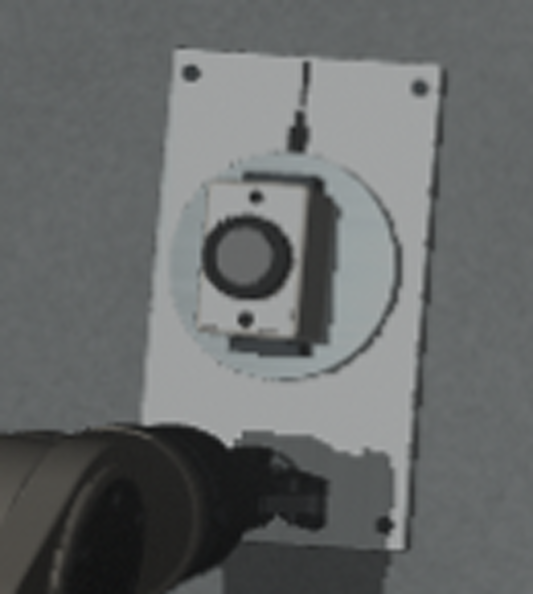

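View pics/wrist3.png

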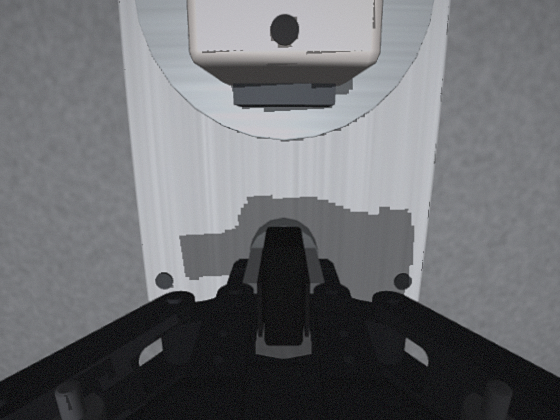

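```bash
python3 - <<'E'
from h import *
r=snap('top')
f=lambda p:np.array(p)/4.1+[95,145]-.4
ang=lambda a,b:np.degrees(np.arctan2(b[1]-a[1],b[0]-a[0]))
m0,m1=at_z(r,f((305,90)),.012),at_z(r,f((307.5,62)),.012)
print('mark',m0,m1,ang(m0,m1))
# holes of plate
h=[at_z(r,f(p),.012) for p in [(191,73),(420,88),(384,525)]]
print('holes',[x.round(4).tolist() for x in h],ang(h[2],h[1]),ang(h[1],h[0])-90)
# camera top face z=.084 corners
c=[at_z(r,f(p),.084) for p in [(210,184),(308,184),(296,338),(198,330)]]
print([x.round(4).tolist() for x in c],ang(c[3],c[0]),ang(c[2],c[1]))
s=[at_z(r,f(p),.084) for p in [(257,197),(246,320)]]; print('cam screws',ang(s[1],s[0]),s)
L=at_z(r,f((247,257)),.096);print('lens',L)
for z in (.02,.026,.032): p=[at_z(r,f((297,150)),z),at_z(r,f((301,113)),z)];print(z,p,ang(*p), 'line to mark',ang(L,m1))
for z in (.084,): print()
w=snap('wrist')
a=[at_z(w,p,.012) for p in [(164,281),(402,281)]];print('wrist holes',a,ang(a[1],a[0])-90)
a=[at_z(w,p,.012) for p in [(146,290),(119,10),(421,290),(449,10)]];print('plate edges',ang(a[0],a[1]),ang(a[2],a[3]))
a=[at_z(w,p,.084) for p in [(196,50),(375,50)]];print('cam rear edge',ang(a[1],a[0])-90)
E
```

```text
mark [0.67966863 0.21241897 0.012     ] [0.69634165 0.21134589 0.012     ] -3.6824808947889602
holes [[0.6899, 0.2805, 0.012], [0.6808, 0.1445, 0.012], [0.4262, 0.1617, 0.012]] -3.8507689807887155 -3.8196999799308315
[[0.6155, 0.2429, 0.084], [0.6155, 0.1895, 0.084], [0.5324, 0.1943, 0.084], [0.5365, 0.2475, 0.084]] -3.3371730786921656 -3.3155551255257723
cam screws -3.8601678454474753 [array([0.60841763, 0.21708041, 0.084     ]), array([0.54196542, 0.22156425, 0.084     ])]
lens [0.57504014 0.21800149 0.096     ]
0.02 [array([0.64298462, 0.2140375 , 0.02      ]), array([0.66469978, 0.21220475, 0.02      ])] -4.824317343257199 line to mark -3.1405659043128042
0.026 [array([0.64214187, 0.2123359 , 0.026     ]), array([0.66371596, 0.21051505, 0.026     ])] -4.824317343257314 line to mark -3.1405659043128042
0.032 [array([0.64129913, 0.21063429, 0.032     ]), array([0.66273214, 0.20882535, 0.032     ])] -4.824317343257257 line to mark -3.1405659043128042

wrist holes [array([0.43377792, 0.29707353, 0.012     ]), array([0.4257123 , 0.16107623, 0.012     ])] -3.394076986577687
plate edges -3.8483381368112846 -3.129109547536636
cam rear edge -3.3922627874811013
```

Pointer, camera edges and mark all agree to within about 0.5° (yaw ≈ -3.5°). I'll release, lift straight up and check again.

Request:
step_arm:
  increments:
    - [0,0,0,0,0,0,0.2]
    - [0,0,0,0,0,0,-0.2]
    - [0,0,0,0,0,0,-0.2]
    - [0,0,0,0,0,0,-0.2]
    - [0,0,0.03,0,0,0,-0.2]
    - [0,0,0.07,0,0,0,-0.2]
    - [0,0,0.11,0,0,0,-0.2]
    - [0,0,0.15,0,0,0,-0.2]
    - [0,0,0.19,0,0,0,-0.2]
    - [0,0,0.19,0,0,0,-0.2]

```text
t: 8.27
eef_pos: [0.4534, 0.2302, 0.2355]
tool_rot: [-0.003, 1.0, -0.029, 0.004]
contact_force: [1.5, 0.9, 0.3]
gripper_width: 0.599
```

```bash
python3 - <<'E'
from h import *
o=bot.get_obs();print(o['t'],o['eef_pos'],o['tool_rot'],o['q'].round(2))
r=snap('wrist','wrist4.png')
for t,z in dict(jig=0,camera=0,knob_grip=.056,lens_top=.096).items():
        print(t,[(np.round(np.array(d['location'])*[560,420],1).tolist(),round(d['conf'],2),at_z(r,np.array(d['location'])*[560,420],z).round(3)[:2].tolist()) for d in bot.place_of(t,'wrist')[:3]])
E
```

```text
8.2667 [0.45344624 0.23015262 0.23549652] [-0.00322902  0.99956563 -0.0290806   0.00352693] [-1.55  0.39  1.23  2.   -0.44  1.04 -1.75]
jig [([286.9, 66.9], 0.92, [0.575, 0.221])]
camera [([291.1, 67.9], 0.58, [0.574, 0.217]), ([289.0, 192.6], 0.4, [0.438, 0.226])]
knob_grip [([290.8, 192.6], 0.56, [0.45, 0.224])]
lens_top [([290.1, 47.4], 0.93, [0.575, 0.219]), ([285.7, 65.9], 0.35, [0.561, 0.223])]
```

View pics/wrist4.png

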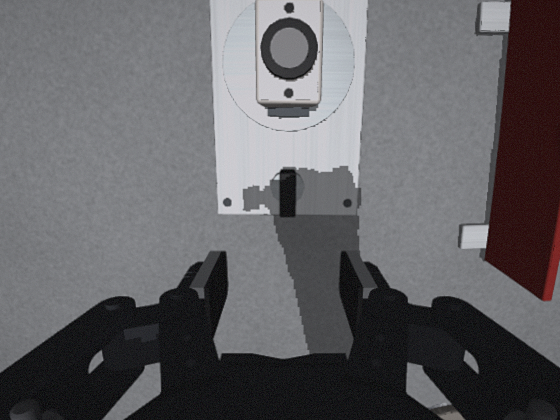

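Request:
step_arm:
  increments:
    - [0.03,-0.002,0.02,0,0,0,-0.2]
    - [0.06,-0.003,0.03,0,0,0,-0.2]
    - [0.08,-0.004,0.03,0,0,0,-0.2]
    - [0.08,-0.004,0.03,0,0,0,-0.2]
    - [0.08,-0.004,0.03,0,0,0,-0.2]

```text
t: 8.93
eef_pos: [0.5301, 0.2237, 0.2578]
tool_rot: [0.001, 1.0, -0.03, -0.001]
contact_force: [-0.2, -0.6, -0.5]
gripper_width: 0.601
```

```bash
python3 - <<'E'
from h import *
o=bot.get_obs();print(o['t'],o['eef_pos'],o['tool_rot'],o['q'].round(2))
r=snap('wrist','wrist5.png')
for t,z in dict(jig=0,camera=0,knob_grip=.056,lens_top=.096).items():
        print(t,[(np.round(np.array(d['location'])*[560,420],1).tolist(),round(d['conf'],2),at_z(r,np.array(d['location'])*[560,420],z).round(3)[:2].tolist()) for d in bot.place_of(t,'wrist')[:3]])
im=cv2.imread('pics/wrist5.png'); cv2.imwrite('pics/crop6.png',cv2.resize(im[20:220,190:390],None,fx=3,fy=3,interpolation=cv2.INTER_CUBIC))
E
```

```text
8.9333 [0.5300776  0.22368916 0.25778731] [ 1.24660879e-03  9.99543126e-01 -3.01857304e-02 -8.98751119e-04] [-1.32  0.49  1.13  1.82 -0.49  1.15 -1.66]
jig [([284.3, 135.5], 0.57, [0.577, 0.219])]
camera [([285.2, 136.9], 0.62, [0.575, 0.218])]
knob_grip [([290.0, 255.6], 0.98, [0.449, 0.221])]
lens_top [([285.0, 142.9], 0.66, [0.575, 0.219])]
```

View pics/crop6.png

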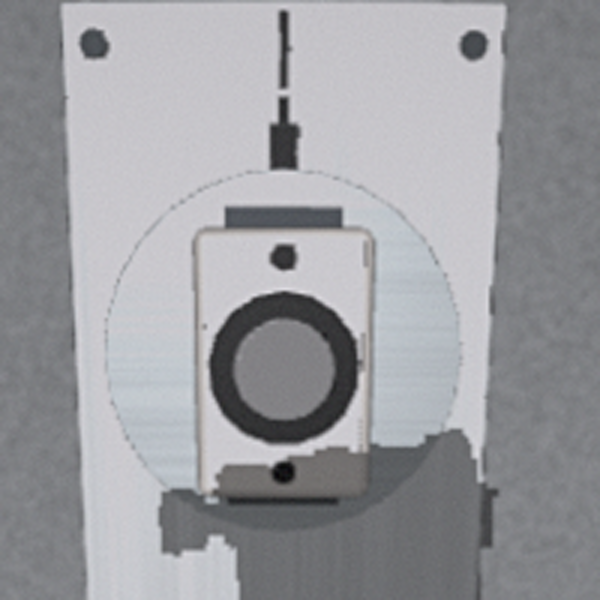

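Pointer and mark are collinear (crop column 283). Lens top is at (0.575, 0.219). Next I'll move across to view the lamp.

Request:
step_arm:
  increments:
    - [0,-0.03,0,0,0,0,-0.2]
    - [0,-0.065,0,0,0,0,-0.2]
    - [0,-0.1,0,0,0,1,-0.2]
    - [0,-0.135,0,0,0,3,-0.2]
    - [0.005,-0.17,0,0,0,5,-0.2]
    - [0.005,-0.205,0,0,0,7,-0.2]
    - [0.01,-0.24,0,0,0,9,-0.2]
    - [0.015,-0.275,0,0,0,11,-0.2]
    - [0.015,-0.31,0,0,0,13,-0.2]
    - [0.015,-0.345,0,0,0,13.4,-0.2]

```text
t: 10.02
eef_pos: [0.5446, -0.121, 0.2593]
tool_rot: [-0.0, 0.996, 0.089, 0.0]
contact_force: [1.1, 0.0, 0.9]
gripper_width: 0.601
```

Request:
step_arm:
  increments:
    - [0,-0.035,-0.01,0,0,0,-0.4]
    - [0,-0.069,-0.018,0,0,0,-0.4]
    - [0,-0.069,-0.018,0,0,0,-0.4]
    - [0,-0.069,-0.018,0,0,0,-0.4]
    - [0,-0.069,-0.018,0,0,0,-0.4]

```text
t: 10.43
eef_pos: [0.5449, -0.1882, 0.2411]
tool_rot: [-0.0, 0.996, 0.088, -0.0]
contact_force: [-0.1, -0.0, -0.3]
gripper_width: 0.701
```

```bash
python3 - <<'E'
from h import *
o=bot.get_obs();print(o['t'],o['eef_pos'],o['tool_rot'],o['q'].round(2))
r=snap('wrist','wrist6.png')
for t,z in dict(lamp_grip=.05,lamp_face=.004,mat=0).items():
        print(t,[(np.round(np.array(d['location'])*[560,420],1).tolist(),round(d['conf'],2),at_z(r,np.array(d['location'])*[560,420],z).round(3)[:2].tolist()) for d in bot.place_of(t,'wrist')[:3]])
E
```

```text
10.4333 [ 0.54488264 -0.18820134  0.24114424] [-4.49566197e-04  9.96131668e-01  8.78719743e-02 -1.22185892e-04] [-0.52  0.46  1.01  1.83 -0.44  1.1  -0.74]
lamp_grip [([476.0, 151.7], 0.87, [0.614, -0.373]), ([290.2, 145.4], 0.63, [0.586, -0.187])]
lamp_face [([391.8, 289.8], 0.86, [0.428, -0.349]), ([459.9, 147.3], 0.74, [0.616, -0.38]), ([131.4, 194.4], 0.56, [0.495, -0.014])]
mat []
```

View pics/wrist6.png

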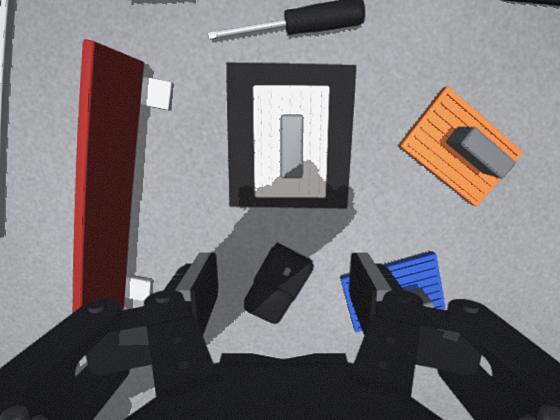

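```bash
python3 - <<'E'
from h import *
r=snap('wrist');im=cv2.cvtColor(r['color'],cv2.COLOR_RGB2BGR)
cv2.imwrite('pics/crop7.png',cv2.resize(im[75:205,240:345],None,fx=4.5,fy=4.5,interpolation=cv2.INTER_CUBIC))
E
```

```text
(no output)
```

View pics/crop7.png

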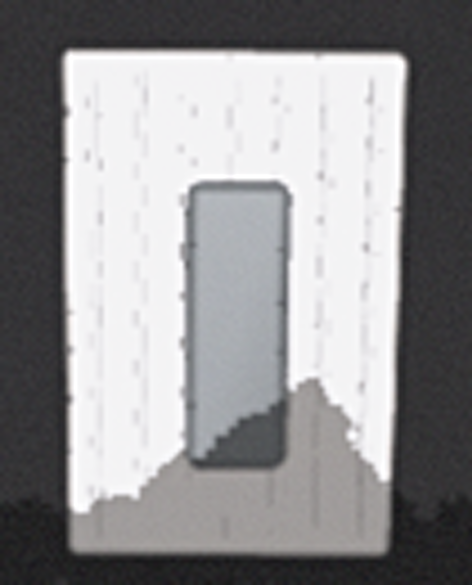

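```bash
python3 - <<'E'
from h import *
r=snap('wrist')
f=lambda p:np.array(p)/4.5+[240,75]-.4
def rep(n,P,z):
    W=np.array([at_z(r,f(p),z)[:2] for p in P]); v=W[0]+W[1]-W[2]-W[3]; u=W[0]+W[3]-W[1]-W[2]
    print(n,W.mean(0).round(4),'size',np.linalg.norm(v)/2,np.linalg.norm(u)/2,'ang',np.degrees(np.arctan2(v[1],v[0])),np.degrees(np.arctan2(u[1],u[0]))-90)
rep('bar',[(189,182),(289,182),(287,468),(187,468)],.068)
rep('panel',[(63,50),(408,53),(390,555),(69,553)],.018)
E
```

```text
bar [ 0.5866 -0.1883] size 0.058975430393003125 0.02084993030153046 ang 10.247344860125997 10.303163547907616
panel [ 0.5866 -0.1883] size 0.11955239666013504 0.0802469179643117 ang 9.904088925590502 9.8814929873557
```

Request:
step_arm:
  increments:
    - [0.02,0,-0.03,0,0,0,-0.4]
    - [0.0415,0,-0.06,0,0,0,-0.4]
    - [0.0415,0,-0.09,0,0,0,-0.4]
    - [0.0415,0,-0.12,0,0,0,-0.4]
    - [0.0415,0,-0.15,0,0,0,-0.4]
    - [0.0415,0,-0.17,0,0,0,-0.4]
    - [0.0415,0,-0.19,0,0,0,-0.4]
    - [0.0415,0,-0.2,0,0,0,-0.4]
    - [0.0415,0,-0.209,0,0,0,-0.4]
    - [0.0415,0,-0.209,0,0,0,-0.4]

```text
t: 11.57
eef_pos: [0.586, -0.1885, 0.0312]
tool_rot: [-0.0, 0.996, 0.088, -0.001]
contact_force: [-0.7, 0.2, -0.2]
gripper_width: 0.701
```

Request:
step_arm:
  increments:
    - [0,0,0,0,0,0,-0.1]
    - [0,0,0,0,0,0,0.2]
    - [0,0,0,0,0,0,0.5]
    - [0,0,0,0,0,0,1]
    - [0,0,0,0,0,0,1]
    - [0,0,0,0,0,0,1]
    - [0,0,0,0,0,0,1]
    - [0,0,0,0,0,0,1]
  force: 45

```text
t: 12.23
eef_pos: [0.5873, -0.1894, 0.0336]
tool_rot: [0.0, 0.996, 0.088, 0.001]
contact_force: [-1.0, 0.7, 6.5]
gripper_width: 0.25
```

```bash
python3 - <<'E'
from h import *
o=bot.get_obs();print(o['t'],o['eef_pos'],o['tool_rot'],o['contact_force'],o['gripper_width'])
r=snap('wrist','wrist7.png')
E
```

```text
12.2333 [ 0.5873293  -0.18941424  0.03358805] [1.35131937e-04 9.96151035e-01 8.76472036e-02 1.03234217e-03] [-1.04903812  0.68982535  6.536271  ] 0.2496996699797358
```

View pics/wrist7.png

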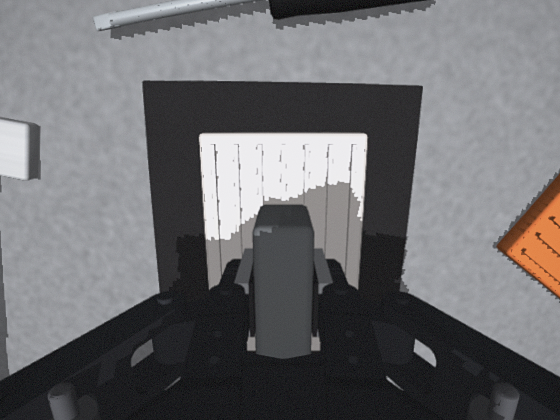

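Request:
step_arm:
  increments:
    - [0,0,0.01,0,0,0,1]
    - [0,0,0.03,0,0,0,1]
    - [0,0,0.05,0,0,0,1]
    - [0,0,0.07,0,0,0,1]
    - [0,0,0.09,0,0,0,1]
    - [0,0,0.11,0,0,0,1]
    - [0,0,0.13,0,0,0,1]
    - [0,0,0.15,0,0,0,1]
    - [0,0,0.17,0,0,0,1]
    - [0,0,0.185,0,0,0,1]

```text
t: 13.12
eef_pos: [0.5863, -0.1894, 0.2194]
tool_rot: [0.0, 0.996, 0.087, 0.001]
contact_force: [-0.4, 0.7, -2.5]
gripper_width: 0.253
```

```bash
python3 - <<'E'
from h import *
o=bot.get_obs();print(o['t'],o['eef_pos'],o['tool_rot'],o['contact_force'],o['torque'],o['gripper_width'],o['q'].round(2))
r=snap('wrist','wrist8.png');r=snap('side','side8.png')
E
```

```text
13.1167 [ 0.58629637 -0.18942138  0.21940677] [9.12009629e-05 9.96173890e-01 8.73917182e-02 5.10450804e-04] [-0.35513391  0.72781223 -2.5302872 ] [-0.01418143 -0.02981345 -0.04334973] 0.25290642736437174 [-0.46  0.55  0.96  1.76 -0.5   1.1  -0.73]
```

View pics/wrist8.png

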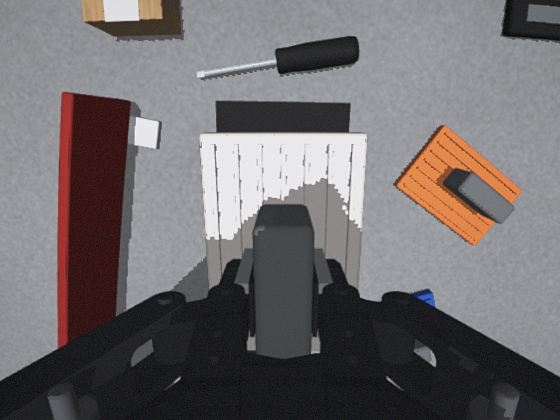

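View pics/side8.png

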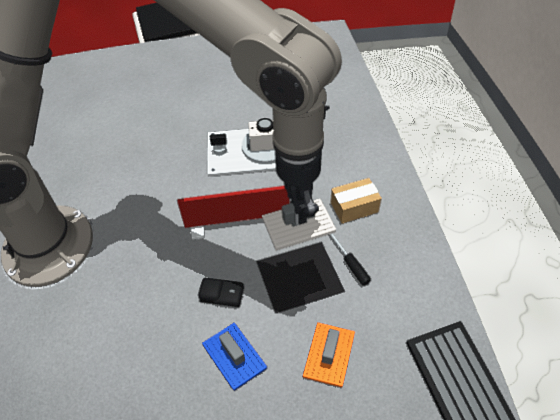

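Request:
step_arm:
  increments:
    - [0,0.015,0.005,0,0,0,1]
    - [0,0.04,0.01,0,0,0,1]
    - [0,0.07,0.01,0,0,-1,1]
    - [-0.002,0.1,0.01,0,0,-3,1]
    - [-0.004,0.13,0.01,0,0,-5,1]
    - [-0.006,0.16,0.01,0,0,-7,1]
    - [-0.008,0.19,0.01,0,0,-9,1]
    - [-0.01,0.22,0.01,0,0,-11,1]
    - [-0.011,0.25,0.01,0,0,-13,1]
    - [-0.011,0.28,0.01,0,0,-13.6,1]

```text
t: 14.05
eef_pos: [0.5741, 0.0924, 0.2262]
tool_rot: [0.0, 0.999, -0.032, -0.001]
contact_force: [0.6, -0.7, -1.6]
gripper_width: 0.252
```

Request:
step_arm:
  increments:
    - [0,0.03,0,0,0,0,1]
    - [0,0.06,0,0,0,0,1]
    - [0,0.09,0,0,0,0,1]
    - [0,0.115,0,0,0,0,1]
    - [0,0.128,-0.01,0,0,0,1]
    - [0,0.128,-0.03,0,0,0,1]
    - [0,0.128,-0.05,0,0,0,1]
    - [0,0.128,-0.05,0,0,0,1]
    - [0,0.128,-0.05,0,0,0,1]

```text
t: 14.8
eef_pos: [0.5743, 0.2175, 0.1758]
tool_rot: [0.001, 0.999, -0.032, -0.001]
contact_force: [-0.1, -0.4, -1.2]
gripper_width: 0.25
```

```bash
python3 - <<'E'
from h import *
o=bot.get_obs();print(o['t'],o['eef_pos'],o['tool_rot'],o['contact_force'],o['gripper_width'],o['q'].round(2))
r=snap('wrist','wrist9.png');r=snap('side','side9.png');r=snap('top','top9.png')
im=cv2.imread('pics/side9.png'); cv2.imwrite('pics/crop9.png',cv2.resize(im[60:190,190:340],None,fx=4.5,fy=4.5,interpolation=cv2.INTER_CUBIC))
E
```

```text
14.8 [0.57434717 0.21747954 0.1758323 ] [ 0.00103767  0.99949676 -0.03167257 -0.00141325] [-0.13048114 -0.4138944  -1.19619931] 0.24974243375066443 [-1.15  0.65  1.01  1.8  -0.62  1.06 -1.54]
```

View pics/wrist9.png

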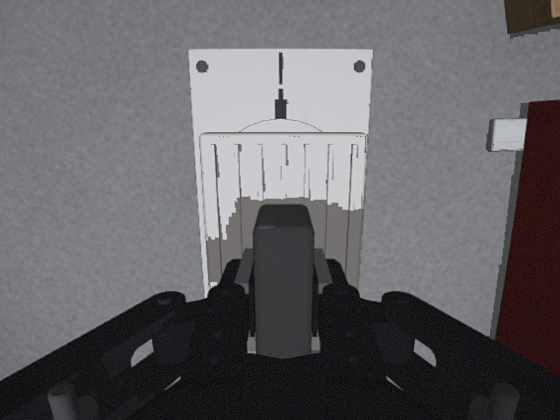

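View pics/crop9.png

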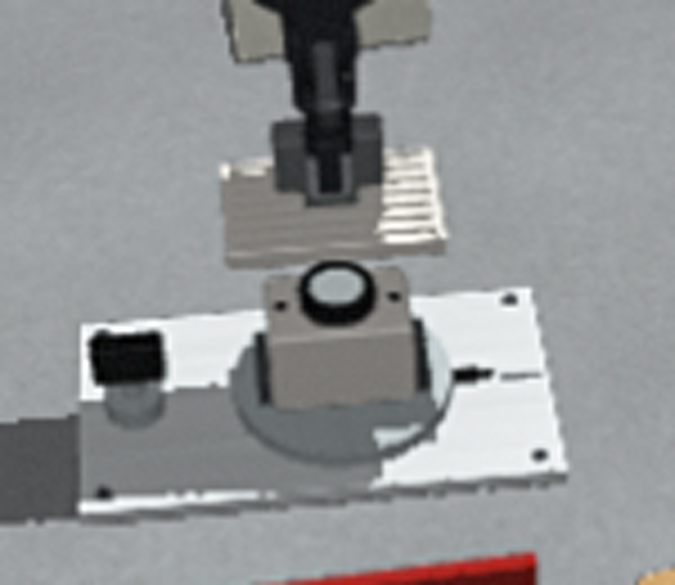

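View pics/top9.png

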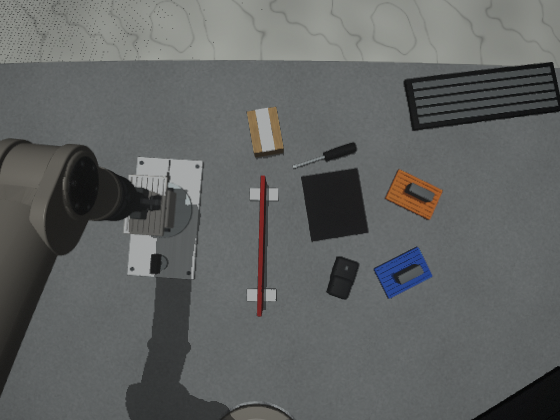

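```bash
python3 - <<'E'
from h import *
r=snap('side'); f=lambda p:np.array(p)/4.5+[190,60]-.4
L=at_z(r,f((338,286)),.096); print('lens side',L)
z=.1758-.0296
o=bot.get_obs(); c=o['eef_pos'].copy(); a=np.radians(-3.6)
R=np.array([[np.cos(a),-np.sin(a)],[np.sin(a),np.cos(a)]])
pts=[]
for zz in (z,z+.014):
  for s in [(-60,-40),(60,-40),(60,40),(-60,40)]:
    pts.append([*(c[:2]+R@np.array(s)/1000),zz])
print(((proj(r,pts)+.4-[190,60])*4.5).round(0).tolist())
print('lens proj', ((proj(r,[[.575,.219,.096]])+.4-[190,60])*4.5).round(0))
E
```

```text
lens side [0.57915559 0.2152471  0.096     ]
[[223.0, 272.0], [443.0, 253.0], [428.0, 162.0], [217.0, 179.0], [221.0, 252.0], [443.0, 234.0], [427.0, 142.0], [215.0, 160.0]]
lens proj [[330. 283.]]
```

Request:
step_arm:
  increments:
    - [0.001,0.0005,-0.01,0,0,0,1]
    - [0.0015,0.001,-0.02,0,0,0,1]
    - [0.0015,0.001,-0.03,0,0,0,1]
    - [0.0015,0.001,-0.03,0,0,0,1]
    - [0.0015,0.001,-0.03,0,0,0,1]

```text
t: 15.42
eef_pos: [0.5763, 0.2196, 0.1462]
tool_rot: [0.001, 1.0, -0.031, -0.001]
contact_force: [-0.1, 0.6, -1.3]
gripper_width: 0.243
```

```bash
python3 - <<'E'
from h import *
o=bot.get_obs();print(o['t'],o['eef_pos'],o['tool_rot'],o['contact_force'])
r=snap('wrist','wrist10.png');r=snap('side','side10.png')
im=cv2.imread('pics/side10.png'); cv2.imwrite('pics/crop10.png',cv2.resize(im[85:165,220:320],None,fx=7,fy=7,interpolation=cv2.INTER_CUBIC))
c=o['eef_pos']; a=np.radians(-3.6)
R=np.array([[np.cos(a),-np.sin(a)],[np.sin(a),np.cos(a)]]); z=c[2]-.0296
pts=[[*(c[:2]+R@np.array(s)/1000),z] for s in [(-60,-40),(60,-40)]]
J=np.array([.575,.219])
pts+=[[*(J+R@np.array(s)/1000),.084] for s in [(-42,-28),(42,-28)]]+[[*(J+R@np.array(s)/1000),.096] for s in [(0,-23),(-23,0),(23,0)]]
print(((proj(r,pts)+.5-[220,85])*7).round(0).tolist())
E
```

```text
15.4167 [0.57630543 0.21964556 0.14623511] [ 5.16010704e-04  9.99520275e-01 -3.09550196e-02 -8.60417581e-04] [-0.1076583   0.63269949 -1.2923738 ]
[[145.0, 309.0], [480.0, 280.0], [197.0, 351.0], [426.0, 331.0], [309.0, 307.0], [242.0, 271.0], [366.0, 260.0]]
```

View pics/crop10.png

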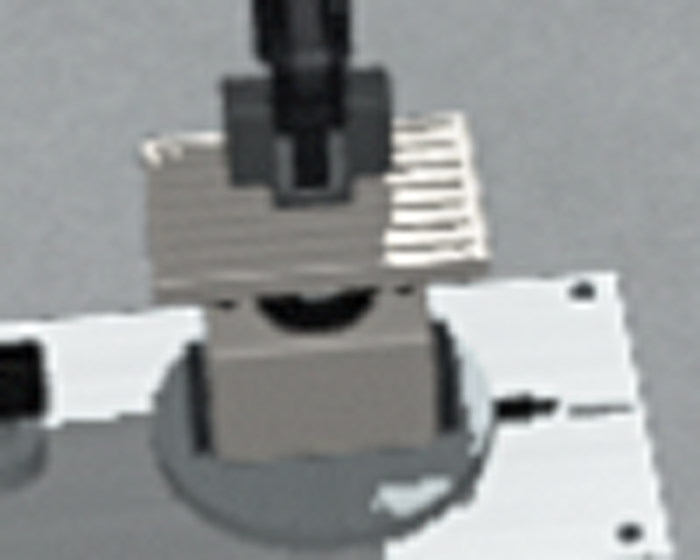

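View pics/wrist10.png

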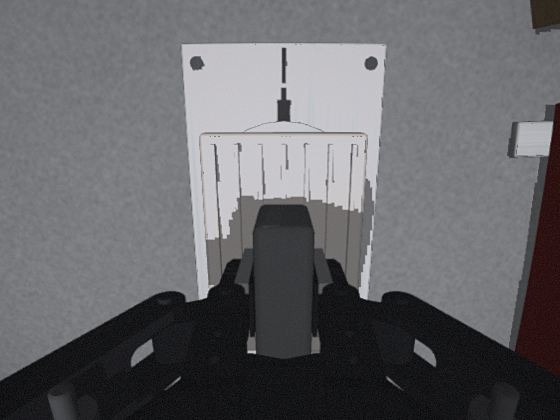

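Request:
step_arm:
  increments:
    - [0.0005,0,-0.004,0,0,0,1]
    - [0.0005,0,-0.008,0,0,0,1]
    - [0.0005,0,-0.01,0,0,0,1]
    - [0.0005,0,-0.01,0,0,0,1]
    - [0.0005,0,-0.01,0,0,0,1]
    - [0.0005,0,-0.01,0,0,0,1]

```text
t: 16.02
eef_pos: [0.5775, 0.2198, 0.1374]
tool_rot: [0.0, 1.0, -0.031, 0.0]
contact_force: [0.7, -0.0, -1.1]
gripper_width: 0.253
```

```bash
python3 - <<'E'
from h import *
o=bot.get_obs();print(o['t'],o['eef_pos'],o['tool_rot'],o['contact_force'],o['gripper_width'])
r=snap('wrist','wrist11.png');r=snap('side','side11.png')
im=cv2.imread('pics/side11.png'); cv2.imwrite('pics/crop11.png',cv2.resize(im[85:165,220:320],None,fx=7,fy=7,interpolation=cv2.INTER_CUBIC))
# predicted barrel-visible depth: point on barrel front under lamp front edge
c=o['eef_pos']; a=np.radians(-3.6)
R=np.array([[np.cos(a),-np.sin(a)],[np.sin(a),np.cos(a)]]); z=c[2]-.0296
pts=[[*(c[:2]+R@np.array(s)/1000),z] for s in [(-60,-40),(60,-40)]]
J=np.array([.577,.219])
pts+=[[*(J+R@np.array(s)/1000),.084] for s in [(-42,-28),(42,-28),(0,-23)]]
print(((proj(r,pts)+.5-[220,85])*7).round(0).tolist(),'gap',z-.096)
E
```

```text
16.0167 [0.57753802 0.21982582 0.13738975] [ 2.28024931e-05  9.99522570e-01 -3.08969846e-02  8.70662396e-05] [ 0.73667304 -0.01957391 -1.09048368] 0.2534443497472612
[[150.0, 327.0], [484.0, 298.0], [202.0, 350.0], [431.0, 330.0], [316.0, 331.0]] gap 0.01178975339644213
```

View pics/crop11.png

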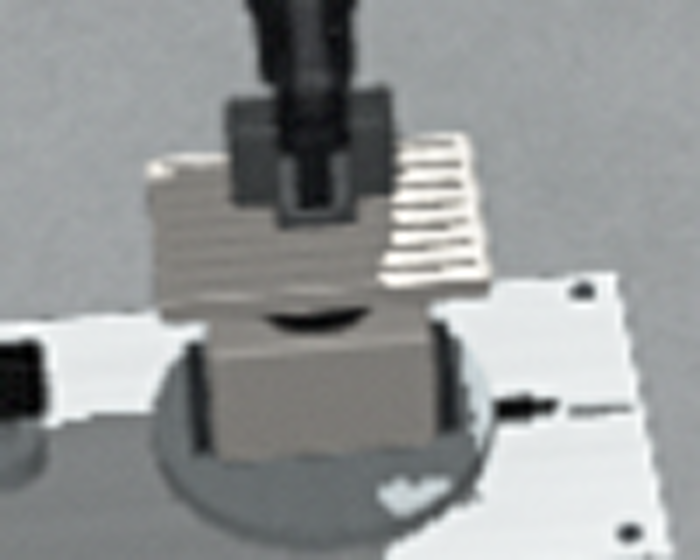

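View pics/wrist11.png

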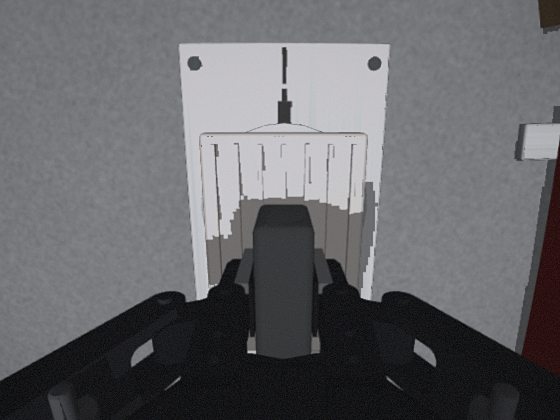

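Request:
step_arm:
  increments:
    - [0.0005,0,-0.001,0,0,0,1]
    - [0.0005,0,-0.002,0,0,0,1]
    - [0.0005,0,-0.002,0,0,0,1]
    - [0.0005,0,-0.002,0,0,0,1]
    - [0.0005,0,-0.002,0,0,0,1]
    - [0.0005,0,-0.002,0,0,0,1]

```text
t: 16.62
eef_pos: [0.578, 0.2198, 0.1353]
tool_rot: [0.0, 1.0, -0.031, 0.0]
contact_force: [-0.7, 0.0, -0.6]
gripper_width: 0.252
```

```bash
python3 - <<'E'
from h import *
for i in range(6):
    r=snap('side' if i else 'top', 'side12.png' if i else 'top12.png'); o=bot.get_obs();print(o['t'],o['eef_pos'].round(4),o['joint_vel'].round(3).max())
print(o['tool_rot'],o['contact_force'])
E
```

```text
16.6667 [0.578  0.2199 0.1353] 0.0
16.7167 [0.578  0.2198 0.1353] -0.0
16.7667 [0.578  0.2199 0.1353] 0.001
16.8167 [0.578  0.2198 0.1353] 0.002
16.8667 [0.578  0.2199 0.1353] 0.002
16.9167 [0.578  0.2199 0.1353] 0.002
[ 1.98602853e-05  9.99522432e-01 -3.09015748e-02  7.52464106e-06] [-0.22833582 -0.50662863 -1.75593104]
```

View pics/side12.png

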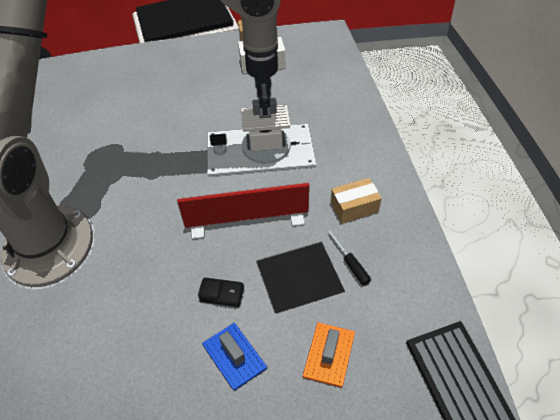

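Request:
step_arm:
  increments:
    - [-0.001,-0.0005,0,0,0,0,1]
    - [-0.001,-0.0005,0,0,0,0,1]
    - [-0.001,-0.0005,0,0,0,0,1]
    - [-0.001,-0.0005,0,0,0,0,1]
    - [-0.001,-0.0005,0,0,0,0,1]
    - [-0.001,-0.0005,0,0,0,0,1]

```text
t: 17.42
eef_pos: [0.577, 0.2194, 0.1353]
tool_rot: [-0.0, 1.0, -0.031, 0.0]
contact_force: [0.1, -0.6, -1.0]
gripper_width: 0.251
```

```bash
python3 - <<'E'
from h import *
o=bot.get_obs();print(o['t'],o['eef_pos'].round(4),o['gripper_width'],o['contact_force'],np.abs(o['joint_vel']).max())
print(bot.hand_in())
E
```

```text
17.4167 [0.577  0.2194 0.1353] 0.25132987955901565 [ 0.11041717 -0.6302349  -0.99773393] 0.0014523818195653218
the job is handed in; nothing more can be done
None
```

The job is handed in at 17.4 s: the turntable pointer is in line with the mark, and the arm is still holding the lamp level about 1 cm above the lens.

- **Knob:** I gripped the wing and turned it about 129° clockwise. After release, the wrist picture showed pointer and mark on one line. The camera, wing and plate angles agree to about 0.5°.
- **Lamp:** I took the white lamp by its grip and lifted it over the divider, its face about 8 cm above the divider's top edge. No reading in that move or the descent suggested a touch. The blue and orange look-alikes were left alone.
- **Final pose:** The tool is at (0.577, 0.219, 0.135) and not moving. I work out the gap from lamp face to lens at about 10 mm. The lamp's yaw is -3.5°, the same as the camera's.
- **Bystanders:** In the last pictures I viewed, the carton, mouse, screwdriver and divider were all where they started.

**Where checks disagreed:**
- **Lens x:** Estimates from the different cameras ranged from 0.575 to 0.580 m. I used a middle value, so centring along the long side is good to about 2 mm.
- **Gap:** The side view suggested it might be 2 to 3 mm larger than I calculated, which is within calibration error and the rounded edges.

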